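Screw the red lid down snug

ROBOT

A 6-joint arm with a two-finger parallel gripper is mounted at the origin on a cart in front of the work surface, level with it; the furniture and walls round the work are solid. World frame = base frame: x ahead of the robot, y to its left, z up, the work surface at z = 0. Lengths are in m, angles in rad, forces in N, time in s.
With the tool pointing down it reaches from about 0.35 to 0.875 m from the base axis. Payload 4.2 kg.
Tool frame: the origin (TCP) lies midway between the tips of the shut fingers; the grasp point (between the pads) lies 19 mm behind it; z points along the fingers, y is the line along which they close (so a half turn about z gives the same grasp; the last joint's range is limited). The gripper opens to 87 mm and grips with 3 to 60 N. Pads are 19 mm wide; open, the fingers measure 117 mm over their backs; the gripper's body (75 mm by 190 mm) begins 51 mm behind the grasp point.
Start: joints at [1.379, 0.385, 0.008, 0, -1.194, -0.259], TCP at [0.272, 0.563, 0.223] pointing down, gripper open.
Joint ranges: [-3.14, 3.14], [-1.21, 2.06], [-1.07, 1.41], [-3.16, 2.05], [-2.99, -0.16], [-3.1, 3.1]. Speed limits (rad/s): [2.79, 2.79, 3.14, 3.14, 3.14, 3.14].

INTERFACE

Orientations are given as a unit quaternion [x, y, z, w].
In Python, from workcell import * gives the robot as it stands.
- The arm moves only by the shell command python3 -m inch 'ROWS' [OPENING]. ROWS is JSON, a list of rows, each a list of 6 numbers: the shift along the tool's x, y, z in mm, then the turn, a rotation vector about the tool's x, y, z in rad. A call has 1 to 20 rows; each row is the pose to reach, as a shift and turn from the pose commanded when the call began, along the tool's axes at that moment; what a row does not reach only later rows make up. A row lasts 1/12 s, in which the tool goes at most 41.7 mm and 7.16 degrees, less where a joint would pass 70% of its speed; a pose out of reach is approached as far as the arm can. A call with a gripper value outside its range is refused whole. OPENING is the opening, from 0 (shut) to 1 (fully open), set as the call begins (- or left out, the last holds). The fingers move at their own pace and stop on an object; the grip force is fixed at half the most. Time passes only in rows, so rows that repeat a pose let the fingers close. It gives the time, the measured TCP pose, the force, the opening and the grip force at its end, in the units of the state.
- get_state(): the state, without advancing time (a new reading comes with each control period).
- grab_frame(name): name is "side" or "top" or "wrist"; returns the picture (420x560x3 uint8, red, green, blue); there is no depth.
- get_calibration(name): a dict with "fx", "fy", "cx", "cy" (pixels), "origin" and "attitude" of the camera in the world. Camera axes: x right, y down, z forward; pixel columns grow to the right and rows downward; lengths in m; the calibration is good to about 2 mm. A picture is of the moment at which its call begins: read the wrist's pose just before it. get_calibration takes no time and is no camera call; for the wrist camera it gives the pose at the moment of the call.
- close_job(): hands the job in; it is judged then, once.
The state is a dict: "time": time; "joint_positions": joint angles; "joint_velocities": joint speeds; "effort": joint torques, N m; "tcp_pos": TCP position; "tcp_rot": TCP orientation; "contact_force": force on the tool from outside, world axes, zero at the start; "torque": the same for the moment, N m; "grip_width": opening from 0.0 (shut) to 1.0 (fully open); "gripper_force": force on a finger pad.
Only numpy, scipy, OpenCV 4.12 (cv2) and the standard library are available. Lean on these libraries where they do the work, as an engineer would, in place of code of your own. Each camera call takes 0.05 s, during which the arm holds its last target. There are 200 camera calls.

TASK

The red lid of one of the two storage jars was left loose. Screw it down, clockwise, until its gasket bites and it is snug, with its cream stripe pointing at the cream tab on the jar's foot; do not force it past that, and let go. Leave the other jar's blue lid, which is already snug, alone.

Things in the scene. Friction and masses are not known exactly. Their poses are not given: they have to be found in the camera images.
- red_thread (a joint): Easy part of the red lid's turn (rad), growing clockwise from above (tightening): starts at -0.9 to -0.4 (loose) and ends at 0, where the gasket touches and this part stops. Takes about 0.1 N m while turning. The whole clockwise turn to best snug is 0.35 minus this value.
- red_lid (a joint): Further clockwise turn of the red lid past the gasket's first touch (rad): stays 0 until red_thread has reached 0. Takes 0.22 N m plus 0.4 N m per rad, felt only while it turns. Snug: 0.10 to 0.60, best 0.35 (0.36 N m), where the lid's cream stripe points at the foot's cream tab. Overtight beyond 0.70 (0.5 N m). Let go beyond 0.55 it eases back to 0.55; else it stays. Does not sink.
- red_lid_grip (a point): Centre of the red lid, 13 mm under its flat top, 0.123 m above the worktop; z up, turns with the lid. Lid round, ribbed, 60 mm across, 26 mm high, cream stripe from centre to rim and down its side; grip it across any diameter. The stoneware jar under it is 55 mm across and stands fixed in a black rubber suction foot 100 mm across, 24 mm high, with a cream tab on its edge marking snug.
- blue_lid (a joint): The same value for the blue lid of the other jar, alike in form and size, at least 0.25 m from the red one. Already snug at 0.25 to 0.45; it must stay between 0.10 and 0.60. A dotted mug, 91 mm high, stands loose between the two jars.
Not all that is in view belongs to the job. What is shaped like the part that bears red_thread but turquoise is not meant. Leave any green look-alike of the part that bears blue_lid alone.

How it is judged:
By the outcome, as a careful person would: the job done as asked, in the order asked, and still so for the second after the job is handed in, with the robot touching nothing.
It also fails if it takes over 29 s, if anything falls off the work surface, if the arm or the gripper's body presses on something with over 40 N, if the wrist force passes 120 N, or if a joint passes its speed limit or range.

## Working session

There is one attempt and no reset: what is moved stays moved. The work goes in short steps, Python scripts to look and compute and a shell command to move; the robot and the scene stay as the last step left them, time stands still between calls to the robot, and variables do not carry over. Pictures are saved under pics/ and viewed, at most 10 in all, crops included, and the job is handed in when it is done.

```bash
mkdir -p pics; python3 - <<'E'
from workcell import *
import cv2,numpy as np
s=get_state();print(s['time'],s['tcp_pos'],s['tcp_rot'])
for n in("top","side"):
    c=get_calibration(n);print(n,c);cv2.imwrite(f"pics/{n}1.png",grab_frame(n)[:,:,::-1])
E
```

```text
0.0 [0.27203072 0.56200397 0.22144306] [ 9.74686838e-01 -2.23571708e-01 -1.85512751e-04  1.10673248e-03]
top {'fx': 381.6555079137659, 'fy': 381.6555079137659, 'cx': 283.42671992322346, 'cy': 210.4371234428203, 'origin': array([ 0.36468176, -0.19860146,  0.96037972]), 'attitude': array([-0.70470246,  0.70862136, -0.03258463,  0.01372801])}
side {'fx': 383.09513604341834, 'fy': 383.09513604341834, 'cx': 283.5188420746628, 'cy': 211.4754511443935, 'origin': array([ 0.07219672, -0.80488938,  0.63859382]), 'attitude': array([ 0.86803541, -0.22000059,  0.11631853, -0.42963271])}
```

View pics/top1.png

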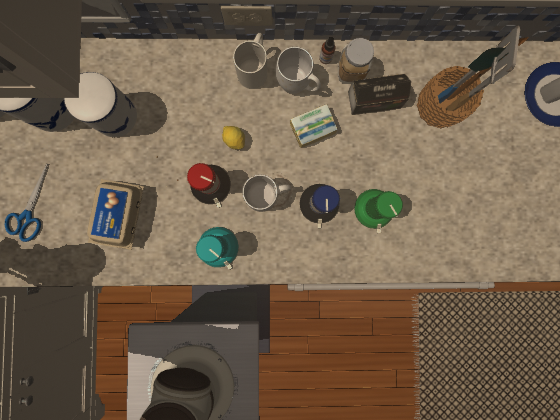

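View pics/side1.png

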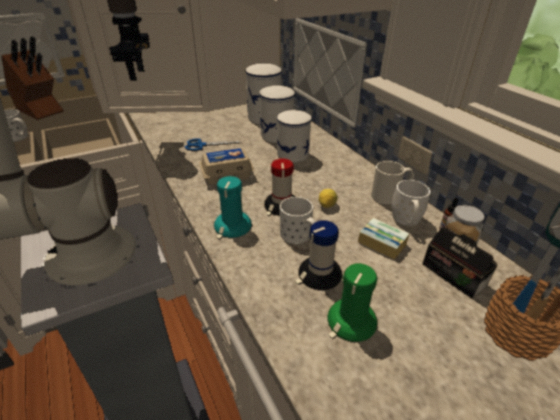

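The top view shows the red lid at (201,177) on a black foot with its tab at (218,203). The blue lid is at (326,198), with the mug between them at (260,193). The look-alikes are all turquoise at (209,250) and all green at (388,206). Only the red lid on the stoneware jar with the black foot fits. I'll confirm that with one crop and measure it.

```bash
cat > h.py <<'E'
from workcell import *
import cv2,numpy as np
from scipy.spatial.transform import Rotation as R
def ray(c,uv,z):
    d=R.from_quat(c['attitude']).apply([(uv[0]-c['cx'])/c['fx'],(uv[1]-c['cy'])/c['fy'],1]);o=np.array(c['origin'])
    return o+d*(z-o[2])/d[2]
def cream(im): # pale, slightly warm
    i=im.astype(int);return ((i.min(2)>125)&(i[:,:,0]-i[:,:,2]>8)).astype(np.uint8)
def red(im):
    i=im.astype(int);return ((i[:,:,0]>60)&(i[:,:,0]>2.5*i[:,:,1])&(i[:,:,0]>2.5*i[:,:,2])).astype(np.uint8)
E
python3 - <<'E'
from h import *
im=cv2.imread("pics/top1.png")[:,:,::-1];c=get_calibration("top")
cv2.imwrite("pics/crop1.png",cv2.resize(im[150:220,175:295,::-1],None,fx=6,fy=6,interpolation=cv2.INTER_CUBIC))
ys,xs=np.nonzero(red(im));k=(xs>175)&(xs<240)&(ys>150)&(ys<215);xs,ys=xs[k],ys[k]
print(xs.min(),xs.max(),ys.min(),ys.max(),len(xs))
E
```

```text
187 214 163 190 490
```

View pics/crop1.png

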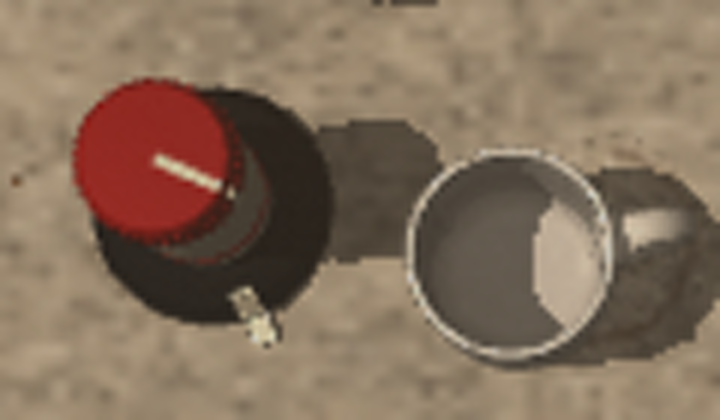

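The crop confirms it: red ribbed lid with the stripe from crop (155,158) to (230,192), stoneware jar, black foot, and cream tab at crop (240,295)–(265,340).

```bash
python3 - <<'E'
from h import *
c=get_calibration("top");P=lambda a,z:ray(c,(175+(a[0]-2.5)/6,150+(a[1]-2.5)/6),z)
L=P((152,158),.136);S=P((218,187),.136);F=P((214,206),.024);T=P((263,335),.012);T1=P((240,297),.024)
print('lid',L,'foot',F,'mug',P((508,253),.091))
an=lambda v:np.arctan2(v[1],v[0])
print('stripe',an(S-L),'tab',an(T-F),an(T-L),an(T1-L))
s=get_state();r=R.from_quat(s['tcp_rot']);print(r.as_matrix())
print('move in tool mm',r.inv().apply(np.array([*L[:2],.21])-s['tcp_pos'])*1000, s['joint_positions'])
E
```

```text
lid [ 0.49448261 -0.0403363   0.136     ] foot [ 0.49223321 -0.04425437  0.024     ] mug [ 0.46475497 -0.16694748  0.091     ]
stripe -1.99040525758667 tab -2.8002792125994524 -2.7503111510114207 -2.786676349103396
[[ 9.00029089e-01 -4.35829171e-01 -7.56371689e-04]
 [-4.35829814e-01 -9.00027269e-01 -1.81317521e-03]
 [ 1.09479503e-04  1.96155976e-03 -9.99998070e-01]]
move in tool mm [462.74000709 445.21937442  12.51001993] [ 1.37859994e+00  3.85449472e-01  6.75595623e-03 -4.25979462e-04
 -1.19402711e+00 -2.58606676e-01]
```

```bash
python3 -m inch '[[463,445,0,0,0,0],[463,445,0,0,0,0],[463,445,0,0,0,0],[463,445,0,0,0,0],[463,445,0,0,0,0],[463,445,0,0,0,0],[463,445,0,0,0,0],[463,445,0,0,0,0],[463,445,0,0,0,0],[463,445,0,0,0,0],[463,445,0,0,0,0],[463,445,0,0,0,0],[463,445,0,0,0,0],[463,445,0,0,0,0],[463,445,0,0,0,0],[463,445,0,0,0,0],[463,445,0,0,0,0],[463,445,0,0,0,0],[463,445,0,0,0,0],[463,445,0,0,0,0]]' 1
python3 - <<'E'
from h import *
s=get_state();print(s['time'],s['tcp_pos'],s['tcp_rot'],s['joint_positions'],s['contact_force'])
c=get_calibration("wrist");print(c)
im=grab_frame("wrist");cv2.imwrite("pics/w1.png",im[:,:,::-1])
E
```

```text
time: 1.77
tcp_pos: [0.4948, -0.0388, 0.2225]
tcp_rot: [0.975, -0.223, -0.0, -0.0]
contact_force: [-0.3, 0.1, 0.9]
grip_width: 0.998
gripper_force: 0.0
1.7667 [ 0.49475158 -0.03881656  0.22249279] [ 9.74864008e-01 -2.22800680e-01 -1.42435028e-04 -4.86384899e-05] [ 2.49404585e-01  1.64984298e-01 -2.99207033e-01 -2.42206495e-04
 -1.10681405e+00  8.72127299e-01] [-0.25549467  0.10458581  0.89572022]
{'fx': 355.69301811808583, 'fy': 355.69301811808583, 'cx': 280.2795216419949, 'cy': 200.02422110924402, 'origin': array([ 0.55520055, -0.06656363,  0.38376339]), 'attitude': array([-0.52809344,  0.84022599,  0.10388004, -0.06592834])}
```

View pics/w1.png

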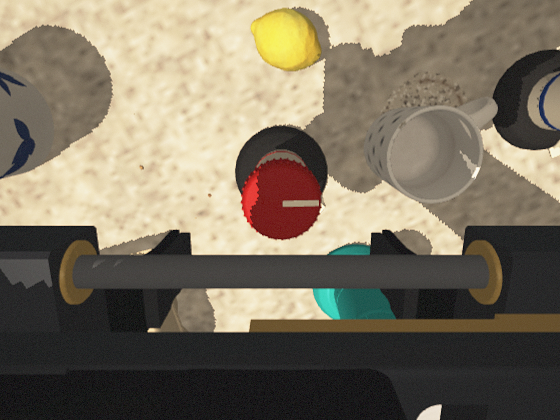

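The wrist view shows the red lid at about (281,199), with its stripe running right to (319,203). The mug is at (433,150), clear of the fingers.

```bash
python3 - <<'E'
from h import *
im=cv2.imread("pics/w1.png")[:,:,::-1];c=get_calibration("wrist");s=get_state()
m=red(im);ys,xs=np.nonzero(m);k=(ys<245)&(xs>220)&(xs<340);xs,ys=xs[k],ys[k]
print(xs.min(),xs.max(),ys.min(),ys.max())
(cx,cy),r=cv2.minEnclosingCircle(np.c_[xs,ys].astype(np.float32));print(cx,cy,r)
w=cream(im);yy,xx=np.nonzero(w[190:215,275:325]);print('stripe px',xx.min()+275,xx.max()+275,yy.mean()+190)
L=ray(c,(cx,cy),.136);S=ray(c,(318,203.5),.136);S0=ray(c,(283,204),.136)
print(L,S0,np.arctan2(*(S-S0)[1::-1]))
q=R.from_quat(s['tcp_rot']);print(q.inv().apply(np.array([*S0[:2],.104])-s['tcp_pos'])*1e3,q.inv().apply(np.array([*L[:2],.104])-s['tcp_pos'])*1e3)
E
```

```text
241 321 153 239
279.9879150390625 195.44354248046875 43.603004455566406
stripe px 283 324 203.6320754716981
[ 0.50206802 -0.04088285  0.136     ] [ 0.49541524 -0.04009238  0.136     ] -2.004310251237924
[  1.16489088   1.01388959 118.58734377] [  7.50146891  -1.16145194 118.5869634 ]
```

```bash
python3 -m inch '[[1,1,40,0,0,0],[1,1,75,0,0,0],[1,1,105,0,0,0],[1,1,118,0,0,0],[1,1,118,0,0,0],[1,1,118,0,0,0]]' && python3 -m inch '[[0,0,0,0,0,0],[0,0,0,0,0,0],[0,0,0,0,0,0],[0,0,0,0,0,0],[0,0,0,0,0,0],[0,0,0,0,0,0],[0,0,0,0,0,0],[0,0,0,0,0,0],[0,0,0,0,0,0],[0,0,0,0,0,0]]' 0
```

```text
time: 2.32
tcp_pos: [0.4957, -0.0403, 0.1046]
tcp_rot: [0.975, -0.222, -0.0, 0.0]
contact_force: [0.6, -0.1, 1.1]
grip_width: 1.0
gripper_force: 0.0
time: 3.15
tcp_pos: [0.4964, -0.0404, 0.1052]
tcp_rot: [0.975, -0.223, 0.001, -0.001]
contact_force: [-0.8, 5.8, 4.4]
grip_width: 0.669
gripper_force: 30.0
```

```bash
python3 -m inch '[[0,0,0,0,0,0.06],[0,0,0,0,0,0.12],[0,0,0,0,0,0.18],[0,0,0,0,0,0.24],[0,0,0,0,0,0.3],[0,0,0,0,0,0.36],[0,0,0,0,0,0.42],[0,0,0,0,0,0.48],[0,0,0,0,0,0.54],[0,0,0,0,0,0.6],[0,0,0,0,0,0.65],[0,0,0,0,0,0.7],[0,0,0,0,0,0.7],[0,0,0,0,0,0.7]]'
python3 - <<'E'
from h import *
s=get_state();print(s['torque'],s['joint_positions'],R.from_quat(s['tcp_rot']).as_matrix()[:,0])
im=grab_frame("top");cv2.imwrite("pics/t2.png",im[:,:,::-1])
c=get_calibration("wrist");print(c)
w=grab_frame("wrist");cv2.imwrite("pics/w2.png",w[:,:,::-1])
E
```

```text
time: 4.32
tcp_pos: [0.496, -0.0407, 0.1051]
tcp_rot: [0.839, -0.544, 0.0, -0.0]
contact_force: [-2.8, 4.3, 5.1]
grip_width: 0.669
gripper_force: 30.0
[ 1.38270914  0.43939246 -0.05615003] [ 2.44864102e-01  2.94930516e-01 -4.61416048e-01 -2.83618087e-04
 -8.13336952e-01  1.76188560e-01] [ 4.08543654e-01 -9.12738781e-01 -8.04737660e-06]
{'fx': 355.69301811808583, 'fy': 355.69301811808583, 'cx': 280.2795216419949, 'cy': 200.02422110924402, 'origin': array([ 0.5235694 , -0.10024407,  0.26645098]), 'attitude': array([-0.20780451,  0.97045868,  0.11992905, -0.0253823 ])}
```

View pics/w2.png

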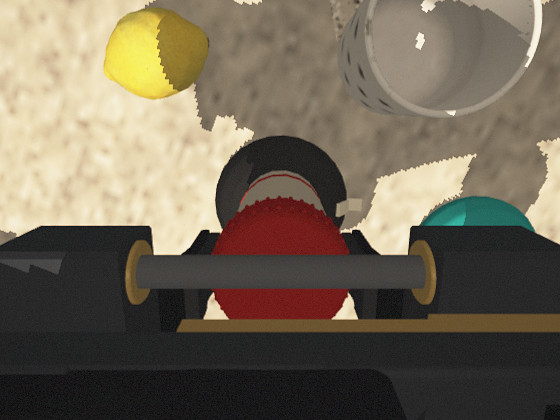

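The stripe is hidden under the gripper bar, while the tab is visible at (335–362,207). I'll use it for a second estimate of the tab bearing.

```bash
python3 - <<'E'
from h import *
im=cv2.imread("pics/w2.png")[:,:,::-1];c=get_calibration("wrist")
# foot outline: extremes on its top edge z=.024
F=ray(c,(281,200),.024);F[:2]=[.4955,-.0403]
for p,z in (((341,211),.024),((345,207),.024),((361,205),.012),((361,205),.022),((361,205),.0)):
    T=ray(c,p,z);d=T-F;print(p,z,np.hypot(*d[:2]),np.arctan2(d[1],d[0]))
m=cv2.inRange(im,(0,0,0),(60,60,60));
E
```

```text
(341, 211) 0.024 0.041875202440575104 -2.7830651243449553
(345, 207) 0.024 0.04449473355939908 -2.7133310538338837
(361, 205) 0.012 0.058537545422708774 -2.7443743434781007
(361, 205) 0.022 0.05619143431140577 -2.6980993737820054
(361, 205) 0.0 0.061504208091754366 -2.7951112532656657
```

```bash
python3 -m inch '[[0,0,0,0,0,0.03],[0,0,0,0,0,0.06],[0,0,0,0,0,0.06],[0,0,0,0,0,0.06]]' && python3 -m inch '[[0,0,0,0,0,0],[0,0,0,0,0,0],[0,0,0,0,0,0],[0,0,0,0,0,0],[0,0,0,0,0,0],[0,0,0,0,0,0]]' 1 && python3 -m inch '[[0,0,-20,0,0,0],[0,0,-50,0,0,0],[0,0,-85,0,0,0],[0,0,-120,0,0,0],[0,0,-120,0,0,0],[0,0,-120,0,0,0]]'
python3 - <<'E'
from h import *
s=get_state();print(s['torque'],s['contact_force'])
w=grab_frame("wrist");cv2.imwrite("pics/w3.png",w[:,:,::-1])
E
```

```text
time: 4.75
tcp_pos: [0.496, -0.0407, 0.1052]
tcp_rot: [0.823, -0.568, 0.0, -0.0]
contact_force: [-1.6, 4.4, 4.3]
grip_width: 0.672
gripper_force: 30.0
time: 5.25
tcp_pos: [0.4954, -0.0413, 0.1043]
tcp_rot: [0.822, -0.569, -0.0, 0.0]
contact_force: [-0.6, 0.1, -0.3]
grip_width: 0.974
gripper_force: 0.0
time: 5.75
tcp_pos: [0.4967, -0.0408, 0.2267]
tcp_rot: [0.822, -0.569, 0.002, -0.002]
contact_force: [-0.9, 0.0, 0.4]
grip_width: 1.003
gripper_force: 0.0
[0.07919792 0.02332321 0.00245133] [-0.87801629  0.03007042  0.38124123]
```

View pics/w3.png

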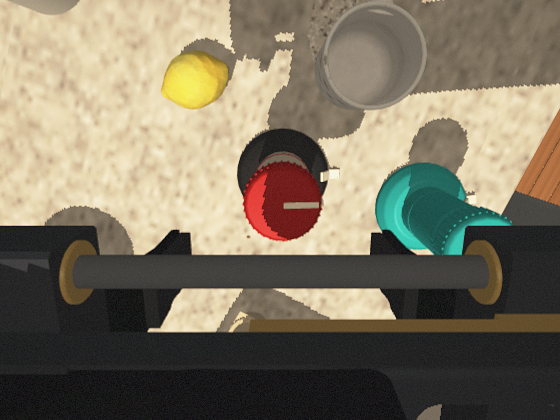

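The stripe runs (284,205)→(319,205). The tab is at (323–340,174), right of the foot centre at about (283,172), so the two look aligned. I'll check that numerically.

```bash
python3 - <<'E'
from h import *
im=cv2.imread("pics/w3.png")[:,:,::-1];c=get_calibration("wrist");w=cream(im)
def line(x0,x1,y0,y1,z):
    m=np.zeros_like(w);m[y0:y1,x0:x1]=w[y0:y1,x0:x1]
    ys,xs=np.nonzero(m);P=np.array([ray(c,p,z)[:2] for p in zip(xs,ys)])
    return P,len(P)
P,n=line(280,324,196,215,.136);u,s,v=np.linalg.svd(P-P.mean(0));d=v[0]
if d[0]>0:d=-d
print(n,'stripe',np.arctan2(d[1],d[0]))
for p,z in (((324,176),.024),((340,173),.012),((340,173),.022),((340,173),0)):
    t=ray(c,p,z)[:2]-[.4955,-.0403];print(p,z,np.hypot(*t),np.arctan2(t[1],t[0]))
E
```

```text
73 stripe -2.848917254322502
(324, 176) 0.024 0.04445376580897561 -2.762145682224186
(340, 173) 0.012 0.06288945352326894 -2.750625063364309
(340, 173) 0.022 0.061275648896102035 -2.7217399794398736
(340, 173) 0 0.06489145078563853 -2.7833570581434395
```

```bash
python3 -c "
from workcell import *
print(close_job())"
```

```text
the job is handed in; nothing more can be done
None
```

I screwed the red lid down clockwise by about 0.76 rad, until its cream stripe pointed at the foot's cream tab to within about 0.1 rad, then let go, lifted clear and handed in at about 6 s; I never touched the blue lid, the mug or the look-alikes.

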